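# Close the fume extractor's filter drawer and switch the fan on

## Robot

A 7-joint arm with a two-finger parallel gripper is mounted at the origin on the work surface. World frame = base frame: x ahead of the robot, y to its left, z up, the work surface at z = 0. Lengths are in m, angles in rad, forces in N, time in s.
With the tool pointing down it reaches from about 0.425 to 0.875 m from the base axis. Payload 8.4 kg.
Tool frame: the origin (TCP) lies at the very end of the fingers, on their centre line; the grasp point (between the pads) lies bot.grip_point_offset behind it (bot.grip_point_offset is the distance from the TCP to the grasp point, in m); z points along the fingers, y is the line along which they close (so a half turn about z gives the same grasp; the last joint's range is limited). The gripper opens to 85 mm and grips with 20 to 120 N. Pads are 22 mm wide; open, the fingers measure 114 mm over their backs; the gripper's body (76 mm by 85 mm) begins 54 mm behind the grasp point. The pads swing forward as they close: fully open they stand 13 mm farther back than shut.
Start: joints at [-1.413, 0.333, 0.04, 1.465, -0.013, 1.343, -0.059], TCP at [0.165, 0.629, 0.231] pointing down, gripper open.
Joint ranges: [-2.58, 2.58], [-0.38, 2.09], [-1.3, 1.39], [0.25, 2.4], [-1.5, 4.64], [0.08, 2.09], [-2.65, 2.65]. Speed limits (rad/s): [2.22, 2.22, 2.79, 2.79, 3.14, 3.14, 3.14].

## Interface

Orientations are given as a unit quaternion [w, x, y, z].
In Python, from rig import bot, camera, get_calibration gives the robot as it stands. The module is installed in compiled form; this text tells all that it offers.
- The arm moves only by the tool step_arm, never from a script. Its argument "deltas" is a list of rows, each a list of 4 numbers: the shift along the world's x, y, z in cm, then the turn about the world's z in rad. In form: [[x, y, z, yaw], ...]. A call has 1 to 20 rows; each row is the pose to reach, as a shift and turn from the pose commanded when the call began; what a row does not reach only later rows make up. A row lasts 1/10 s, in which the tool goes at most 50 mm and 8.59 degrees, less where a joint would pass 70% of its speed; a pose out of reach is approached as far as the arm can. A call with a gripper value outside its range is refused whole. "claw" is the closure, from 0 (fully open) to 1 (shut), set as the call begins (left out, the last holds). The fingers move at their own pace and stop on an object; the grip force is fixed at half the most. Time passes only in rows, so rows that repeat a pose let the fingers close. It gives the time, the measured TCP pose, the force, the opening and the grip force at its end, in the units of the state.
- bot.observe(): the state, without advancing time (a new reading comes with each control period).
- camera(name): name is "side" or "top" or "wrist"; returns the picture (384x512x3 uint8, red, green, blue); there is no depth.
- get_calibration(name): a dict with "fx", "fy", "cx", "cy" (pixels), "R" (3x3) and "t" (3): a world point X has camera coordinates R X + t. Camera axes: x right, y down, z forward; pixel columns grow to the right and rows downward; lengths in m; the calibration is good to about 2 mm. A picture is of the moment at which its call begins: read the wrist's pose just before it. get_calibration takes no time and is no camera call; for the wrist camera it gives the pose at the moment of the call.
- bot.close_job(): hands the job in; it is judged then, once.
The state is a dict: "t": time; "joint_positions": joint angles; "qvel": joint speeds; "joint_efforts": joint torques, N m; "tool_pos": TCP position; "orientation": TCP orientation; "force": force on the tool from outside, world axes, zero at the start; "torque": the same for the moment, N m; "gripper_width": opening from 0.0 (shut) to 1.0 (fully open); "grip_force": force on a finger pad.
Only numpy, scipy, OpenCV 4.12 (cv2) and the standard library are available. Lean on these libraries where they do the work, as an engineer would, in place of code of your own. Each camera call takes 0.05 s, during which the arm holds its last target. There are 200 camera calls.

## Task

The filter drawer of the bench fume extractor has been left open: press its front steadily, with no more than a firm push of a hand and without ramming it, until it clicks past its catch and the little signal pin on the case top pops up. Only after that, turn the fan selector clockwise by two clicks, so that its white pointer stands at the one long mark, and let go. Leave the solder spool and the two bottles where they stand.

Things in the scene. Friction and masses are not known exactly. Their poses are not given: they have to be found in the camera images.
- case: Cream box, the fume extractor, 200 deep (its x) x 220 wide (its y) x 130 mm high, fixed to the bench. Origin: centre of its underside, z up. The drawer opening is in its -x face; the drawer goes in along the case's +x. On its flat top: the selector, and at about (+38, -65) mm a dark slot with the signal pin.
- drawer: Grey filter drawer: a tray with a brown pleated filter behind an upright front panel. Starts 45 to 95 mm short of home. Home depends on the filter fitted and cannot be measured beforehand. The last 10 mm run against a sprung catch (10 to 15 N); past it, 4 mm before home, it snaps in to a hard stop and stays. Origin: 110 mm behind the panel's outer face, 36 mm above the bench; axes as the case's.
- drawer_front (a point): Middle of the upper outer edge of the drawer's front panel, 120 mm above the bench; pushing in is +x. Panel 190 wide x 84 high x 10 mm thick. A pull lip 90 mm wide juts 18 mm out of it, its upper side 64 mm below this point; above the lip the panel is plain and can be pushed. With the drawer seated, this point lies somewhere between -110 and -124 mm along the case's x.
- pin (a joint): Signal pin, a steel pin of 8 mm diameter in the slot on the case top; value = its height above the case top in m. 0 (flush) while the drawer is not home; about 0.006 when the drawer has passed the catch and is seated.
- selector (a joint): Angle of the fan selector in rad, 0 = off, growing clockwise seen from above, end stop at 2.79. It clicks into rest positions every 0.698 rad (40 degrees): 0, 0.698, 1.396 (the long mark), 2.094, 2.793. A click takes about 0.1 N m.
- selector_grip (a point): On the selector's upright axis at the height to grip, 167 mm above the bench, turns with it. The black knob's bar grip, 38 long x 14 wide x 32 mm high, lies along this x axis; top 7 mm above, foot 25 mm below. A white line on top marks the pointer end, at -x; at 0 it looks towards the drawer front. Dark marks around it on the case top: four short, one 16 mm long.
- spool: Bystander: solder spool, upright, 60 mm diameter x 50 mm high, origin at the centre of its underside.
- flux: Bystander: small amber flux bottle, 40 mm diameter x 85 mm high, origin at the centre of its underside.
- wash: Bystander: white wash bottle with blue cap, 68 mm diameter x 170 mm high, origin at the centre of its underside.

How it is judged:
On the way, in this order (a step that is already met when the one before it is completed fails the run):
1. the drawer is seated: the signal pin is up, while the selector is still off (value of joint pin above 0.005 m and value of joint selector below 0.3 rad), for 0.3 s.
2. with the pin up, the selector stands at the long mark (value of joint pin above 0.005 m and value of joint selector between 1.25626 and 1.53626 rad), for 0.2 s.
At the end, for the whole second after the job is handed in: The drawer is seated at its catch (signal pin more than 5 mm up), the selector rests within 0.14 rad (8 degrees) of the long mark at 1.396 rad, and the spool and both bottles are within 20 mm of where they were (all of step 2 and velocity of joint selector between -0.05 and 0.05 rad/s and distance of each of spool, flux, wash from where it was at the start of the episode below 0.02 m); the robot touches nothing.
It fails at once if the drawer is rammed: the robot presses on it with more than 45 N (contact force between any of the fingers, the arm and drawer above 45 N).
It fails at once if the spool or a bottle is pushed more than 30 mm or tipped (distance of any of spool, flux, wash from where it was at the start of the episode above 0.03 m or angle between any of spool, flux, wash's own z axis and vertical above 0.6 rad).
It also fails if it takes over 64 s, if anything falls off the work surface, if the arm or the gripper's body presses on something with over 40 N, if the wrist force passes 120 N, or if a joint passes its speed limit or range.

## Working session

There is one attempt and no reset: what is moved stays moved. The work goes in short steps, Python scripts to look and compute and a tool call to move; the robot and the scene stay as the last step left them, time stands still between calls to the robot, and variables do not carry over. Pictures are saved under pics/ and viewed, at most 10 in all, crops included, and the job is handed in when it is done.

Besides the shell and the picture viewer there is one more tool, called after "Call:" as name(argument=value, ...), one argument or row to a line, values as JSON. step_arm: Moves the arm, as the interface text tells. Its arguments: {"type":"object","properties":{"deltas":{"type":"array"},"claw":{"type":"number"}},"required":["deltas"]}

```bash
mkdir -p pics; cat > h.py <<'E'
import numpy as np, cv2
from rig import bot, camera, get_calibration
def ray(n,u,v,z,c=None):
    c=c or get_calibration(n); R=np.array(c["R"]);t=np.array(c["t"])
    o=-R.T@t; d=R.T@np.array([(u-c["cx"])/c["fx"],(v-c["cy"])/c["fy"],1])
    return o+d*(z-o[2])/d[2]
def proj(n,X):
    c=get_calibration(n); p=np.array(c["R"])@np.array(X)+np.array(c["t"])
    return c["fx"]*p[0]/p[2]+c["cx"], c["fy"]*p[1]/p[2]+c["cy"]
E
python3 - <<'E'
from h import *
s=bot.observe(); print(s, bot.grip_point_offset)
for n in("side","top"):
    im=camera(n); cv2.imwrite(f"pics/{n}0.png",cv2.resize(im[:,:,::-1],None,fx=1.5,fy=1.5,interpolation=cv2.INTER_CUBIC)); np.save(f"pics/{n}0.npy",im)
    c=get_calibration(n); print(n,-np.array(c["R"]).T@c["t"])
E
```

```text
{'t': 0.0, 'joint_positions': array([-1.41319282,  0.33387787,  0.03984289,  1.46627886, -0.01339559,
        1.34328719, -0.05849563]), 'qvel': array([ 3.41379563e-04,  1.19360624e-03, -6.62246017e-05, -7.89682117e-05,
       -1.28706940e-05,  1.34246674e-04, -9.56287573e-04]), 'joint_efforts': array([-2.47398202e-05, -6.58571863e+01,  1.36554714e+00, -4.05545998e+01,
        1.68151420e-02,  1.31366783e-02,  1.97303814e-05]), 'tool_pos': array([0.16498874, 0.62824119, 0.23043847]), 'orientation': array([-5.12699195e-05,  1.28040619e-01,  9.91768608e-01, -7.91182187e-04]), 'force': array([-0.50457929, -0.00960836,  0.12776882]), 'torque': array([-0.01128142, -0.01131216,  0.00100795]), 'grip_force': 0.0, 'gripper_width': 1.0002153981658026} 0.0187
side [ 0.2026301  -0.88613844  0.74240492]
top [ 0.50330422 -0.05376832  1.27132825]
```

View pics/top0.png

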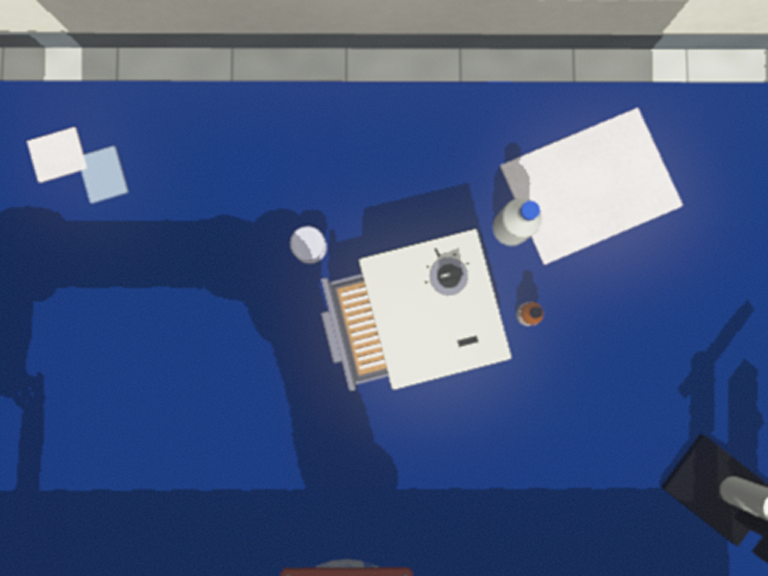

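View pics/side0.png

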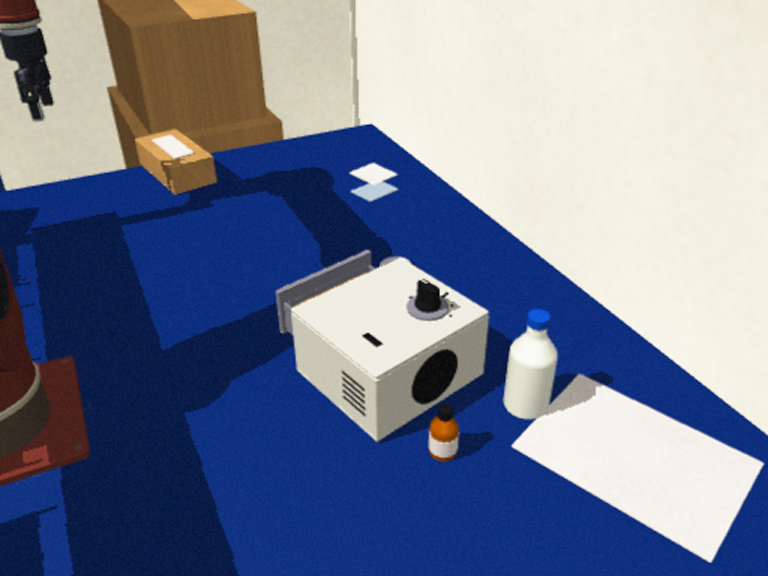

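The top view shows the case top as a quad at about (360,260), (477,230), (511,357), (393,389), in 1.5x pixels. The knob is at (450,273), the panel runs (325,280) to (353,388), and the spool (308,244) sits close to the panel's upper end. In the side view the knob is at (428,293).

```bash
python3 - <<'E'
from h import *
im=np.load("pics/top0.npy"); c=get_calibration("top")
print("tcp proj",proj("top",bot.observe()["tool_pos"]))
hsv=cv2.cvtColor(im,cv2.COLOR_RGB2HSV)
m=((hsv[:,:,1]<60)&(hsv[:,:,2]>190)).astype(np.uint8)
m[:145]=0;m[270:]=0;m[:,:235]=0;m[:,345:]=0
m=cv2.morphologyEx(m,cv2.MORPH_OPEN,np.ones((3,3)))
cs,_=cv2.findContours(m,0,2); k=max(cs,key=cv2.contourArea)
w=np.array([ray("top",*p,0.13)[:2] for p in k[:,0,:].astype(float)])
r=cv2.minAreaRect((w*1000).astype(np.float32)); print("case",r,cv2.boxPoints(r))
b=cv2.boxPoints(r); ctr=np.array(r[0])/1000
for n,(u,v),z in[("knobtop",(450,272),.174),("front a",(325,280),.12),("front b",(352,389),.12),("slot",(467,341),.13),
   ("spool",(308,244),.05),("flux",(533,313),.085),("washcap",(531,210),.17),("longmark out",(436,249),.13)]:
    print(n,ray("top",(u+.5)/1.5-.5,(v+.5)/1.5-.5,z).round(4))
print("knob side",ray("side",428/1.5,283/1.5,.174))
b2=cv2.resize(im[140:215,255:345,::-1],None,fx=7,fy=7,interpolation=cv2.INTER_CUBIC);cv2.imwrite("pics/k.png",b2)
E
```

```text
tcp proj (np.float64(-65.55270104707006), np.float64(390.12126407089977))
case ((563.102783203125, -129.7264404296875), (218.64572143554688, 234.36915588378906), 14.484936714172363) [[ 427.94406   -43.611183]
 [ 486.56577  -270.53055 ]
 [ 698.2615   -215.8417  ]
 [ 639.6398     11.077667]]
knobtop [ 0.6223 -0.1686  0.174 ]
front a [0.6151 0.0326 0.12  ]
front b [ 0.4364 -0.0124  0.12  ]
slot [ 0.5141 -0.1998  0.13  ]
spool [0.6855 0.068  0.05  ]
flux [ 0.5618 -0.3185  0.085 ]
washcap [ 0.7223 -0.2995  0.17  ]
longmark out [ 0.6652 -0.1505  0.13  ]
knob side [ 0.61873373 -0.16782948  0.174     ]
```

View pics/k.png

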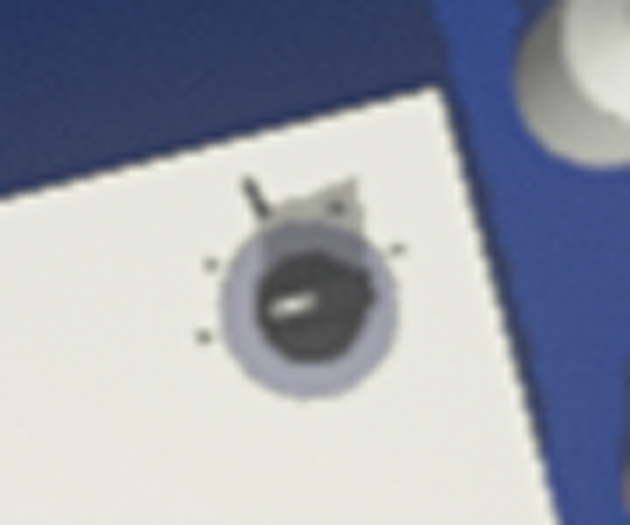

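The crop shows the knob pointer at case -x, with the long mark clockwise from it. The case x axis points to about -75.8°, and the panel's middle is near (0.526, 0.010). I'll move in front of the panel and close the gripper.

Call:
step_arm(
  deltas=[
    [1,-2,0,-0.03],
    [3,-5,0,-0.1],
    [5,-8.5,0,-0.16],
    [7.5,-12.5,0,-0.23],
    [10,-16.5,0,-0.3],
    [12.5,-20.5,0,-0.37],
    [15,-24.5,0,-0.44],
    [17.5,-28.5,0,-0.51],
    [20,-32.5,0,-0.58],
    [22.5,-36.5,0,-0.65],
    [25,-40.5,0,-0.72],
    [27.5,-44.5,0,-0.8],
    [30,-48.5,0,-0.9],
    [32,-52,0,-1.0],
    [33.5,-55,0,-1.065],
    [34.5,-57,0,-1.065],
    [35.1,-57.8,0,-1.065],
    [35.1,-57.8,0,-1.065],
    [35.1,-57.8,0,-1.065],
    [35.1,-57.8,0,-1.065],
  ],
  claw=1,
)

```text
t: 2.1
tool_pos: [0.5156, 0.0523, 0.2311]
orientation: [-0.0, 0.613, 0.79, -0.0]
force: [-0.4, 0.4, 0.2]
gripper_width: -0.004
grip_force: 0.0
```

```bash
python3 - <<'E'
from h import *
q=[(360,260),(477,230),(511,357),(393,389)]
P=np.array([ray("top",(u+.5)/1.5-.5,(v+.5)/1.5-.5,.13) for u,v in q])[:,:2];print(P.round(4))
ctr=P.mean(0);print("ctr",ctr,[np.linalg.norm(P[i]-P[i-1]) for i in range(4)])
ex=(P[1]-P[0]+P[2]-P[3]); a=np.arctan2(ex[1],ex[0]); ey=P[0]-P[3]+P[1]-P[2];print(np.degrees(a),np.degrees(np.arctan2(ey[1],ey[0])))
a=np.radians(-75.8);R=np.array([[np.cos(a),-np.sin(a)],[np.sin(a),np.cos(a)]])
for n,p in[("knob",(.6205,-.1685)),("slot",(.5141,-.1998)),("front",(.5258,.0101)),("disc",ray("top",299.3,184.3,.14)[:2])]: print(n,p,R.T@(np.array(p)-ctr))
s=bot.observe();print(s["tool_pos"],s["orientation"],s["force"],s["gripper_width"])
im=camera("wrist");cv2.imwrite("pics/w1.png",im[:,:,::-1])
E
```

```text
[[ 0.6471 -0.0255]
 [ 0.6968 -0.2185]
 [ 0.488  -0.2712]
 [ 0.4368 -0.079 ]]
ctr [ 0.56715669 -0.1485506 ] [np.float64(0.21698107220314314), np.float64(0.19932196752167008), np.float64(0.2153701156750285), np.float64(0.19887011957463296)]
-75.32187781959712 14.234616438324739
knob (0.6205, -0.1685) [0.03242536 0.04681969]
slot (0.5141, -0.1998) [ 0.0366683  -0.06400742]
front (0.5258, 0.0101) [-0.16394819 -0.00117489]
disc [ 0.61834948 -0.170783  ] [0.03411106 0.04417484]
[0.51558814 0.05227827 0.23114067] [-3.09418905e-04  6.12896839e-01  7.90162873e-01 -5.05355498e-05] [-0.40777574  0.40778123  0.23961558] -0.0035311963537007383
```

View pics/w1.png

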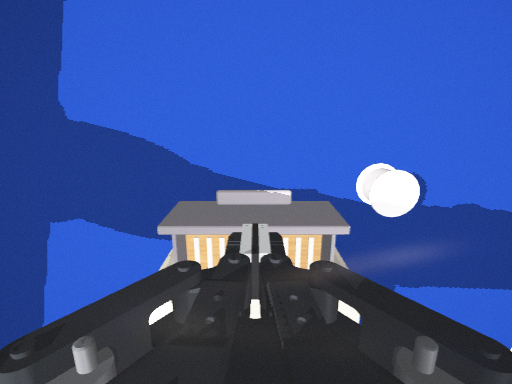

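The wrist view shows the panel's top edge level in the image (rows 225–235, columns 160–348), with the fingers centred at column 255. I'll check my panel position against it.

```bash
python3 - <<'E'
from h import *
print(proj("wrist",[.5258,.0101,.12]),proj("wrist",[.6151,.0326,.12]),proj("wrist",[.4364,-.0124,.12]), proj("wrist",bot.observe()["tool_pos"]))
E
```

```text
(np.float64(253.64303824692718), np.float64(230.87495384757736)) (np.float64(347.74977736340395), np.float64(231.28259871661433)) (np.float64(159.35997624886576), np.float64(230.44339795269775)) (np.float64(253.85910151281465), np.float64(239.61943089956162))
```

Call:
step_arm(
  deltas=[
    [0,0,-2,0],
    [0,0,-5,0],
    [0,0,-8,0],
    [0,0,-11,0],
    [0,0,-13,0],
    [0,0,-14.5,0],
    [0,0,-15,0],
    [0,0,-15,0],
    [0.12,-0.48,-15,0],
    [0.25,-0.97,-15,0],
    [0.37,-1.45,-15,0],
    [0.5,-1.94,-15,0],
    [0.55,-2.13,-15,0],
    [0.6,-2.32,-15,0],
    [0.62,-2.42,-15,0],
    [0.62,-2.42,-15,0],
    [0.62,-2.42,-15,0],
  ],
)

```text
t: 3.85
tool_pos: [0.5223, 0.0266, 0.0813]
orientation: [-0.0, 0.614, 0.789, -0.0]
force: [0.1, 0.3, 1.1]
gripper_width: 0.002
grip_force: 0.0
```

Call:
step_arm(
  deltas=[
    [0.03,-0.1,0,0],
    [0.05,-0.2,0,0],
    [0.08,-0.3,0,0],
    [0.1,-0.4,0,0],
    [0.13,-0.5,0,0],
    [0.15,-0.6,0,0],
    [0.18,-0.7,0,0],
    [0.21,-0.8,0,0],
    [0.23,-0.9,0,0],
    [0.26,-1.0,0,0],
    [0.28,-1.1,0,0],
    [0.31,-1.2,0,0],
  ],
)

```text
t: 5.05
tool_pos: [0.5255, 0.0144, 0.0813]
orientation: [0.0, 0.614, 0.789, 0.0]
force: [-0.5, 2.5, 0.2]
gripper_width: 0.002
grip_force: 0.8
```

Call:
step_arm(
  deltas=[
    [0.03,-0.12,0,0],
    [0.07,-0.27,0,0],
    [0.11,-0.42,0,0],
    [0.15,-0.57,0,0],
    [0.19,-0.72,0,0],
    [0.22,-0.87,0,0],
    [0.26,-1.02,0,0],
    [0.3,-1.17,0,0],
    [0.34,-1.32,0,0],
    [0.38,-1.47,0,0],
    [0.42,-1.62,0,0],
    [0.46,-1.77,0,0],
    [0.48,-1.87,0,0],
  ],
)

```text
t: 6.35
tool_pos: [0.5303, -0.0044, 0.0813]
orientation: [0.0, 0.614, 0.789, 0.0]
force: [0.8, 1.8, 1.5]
gripper_width: 0.001
grip_force: 0.8
```

Call:
step_arm(
  deltas=[
    [0.01,-0.05,0,0],
    [0.03,-0.1,0,0],
    [0.04,-0.15,0,0],
    [0.05,-0.2,0,0],
    [0.06,-0.25,0,0],
    [0.08,-0.3,0,0],
  ],
)

```text
t: 6.95
tool_pos: [0.531, -0.0073, 0.0813]
orientation: [-0.0, 0.614, 0.789, -0.0]
force: [1.0, 1.1, 2.4]
gripper_width: -0.003
grip_force: 0.7
```

Call:
step_arm(
  deltas=[
    [0.01,-0.05,0,0],
    [0.03,-0.1,0,0],
    [0.04,-0.15,0,0],
    [0.05,-0.2,0,0],
    [0.06,-0.25,0,0],
    [0.08,-0.3,0,0],
  ],
)

```text
t: 7.55
tool_pos: [0.5318, -0.0103, 0.0813]
orientation: [-0.0, 0.614, 0.789, -0.0]
force: [-0.3, 0.5, 1.5]
gripper_width: -0.002
grip_force: 0.7
```

Call:
step_arm(
  deltas=[
    [0.01,-0.05,0,0],
    [0.03,-0.1,0,0],
    [0.04,-0.15,0,0],
    [0.05,-0.2,0,0],
    [0.06,-0.25,0,0],
    [0.08,-0.3,0,0],
  ],
)

```text
t: 8.15
tool_pos: [0.5326, -0.0133, 0.0813]
orientation: [-0.0, 0.614, 0.789, -0.0]
force: [0.6, 2.1, 1.9]
gripper_width: 0.003
grip_force: 0.7
```

Call:
step_arm(
  deltas=[
    [0.01,-0.05,0,0],
    [0.03,-0.1,0,0],
    [0.04,-0.15,0,0],
    [0.05,-0.2,0,0],
    [0.06,-0.25,0,0],
    [0.08,-0.3,0,0],
  ],
)

```text
t: 8.75
tool_pos: [0.5333, -0.0163, 0.0813]
orientation: [-0.0, 0.614, 0.789, -0.0]
force: [-0.2, 2.6, 3.5]
gripper_width: -0.006
grip_force: 1.0
```

Call:
step_arm(
  deltas=[
    [0.01,-0.05,0,0],
    [0.03,-0.1,0,0],
    [0.04,-0.15,0,0],
    [0.05,-0.2,0,0],
  ],
)

```text
t: 9.15
tool_pos: [0.5336, -0.0173, 0.0813]
orientation: [-0.001, 0.614, 0.79, 0.0]
force: [-2.5, 5.3, 4.4]
gripper_width: 0.0
grip_force: 3.2
```

Call:
step_arm(
  deltas=[
    [0.01,-0.05,0,0],
    [0.03,-0.1,0,0],
    [0.04,-0.15,0,0],
    [0.05,-0.2,0,0],
  ],
)

```text
t: 9.55
tool_pos: [0.534, -0.0187, 0.0813]
orientation: [-0.001, 0.613, 0.79, 0.0]
force: [-3.9, 8.3, 6.0]
gripper_width: 0.001
grip_force: 4.1
```

Call:
step_arm(
  deltas=[
    [0.01,-0.05,0,0],
    [0.03,-0.1,0,0],
    [0.04,-0.15,0,0],
    [0.05,-0.2,0,0],
  ],
)

```text
t: 9.95
tool_pos: [0.5349, -0.0222, 0.0813]
orientation: [-0.0, 0.614, 0.79, -0.0]
force: [0.3, 0.9, 1.6]
gripper_width: -0.005
grip_force: 1.1
```

The force peaked at about 9 N and then dropped, so the catch may have passed. I'll look at the pin.

```bash
python3 - <<'E'
from h import *
p=[.5141,-.1998,.133]
u,v=map(int,proj("side",p)); a=camera("side")
im0=np.load("pics/side0.npy")
f=lambda i:cv2.resize(i[v-45:v+25,u-60:u+70,::-1],None,fx=5,fy=5,interpolation=cv2.INTER_CUBIC)
cv2.imwrite("pics/pin1.png",np.hstack([f(im0)[:, :380],f(a)[:, :380]]))
print(u,v,bot.observe()["force"])
E
```

```text
248 224 [0.70187072 0.00780552 1.38230963]
```

View pics/pin1.png

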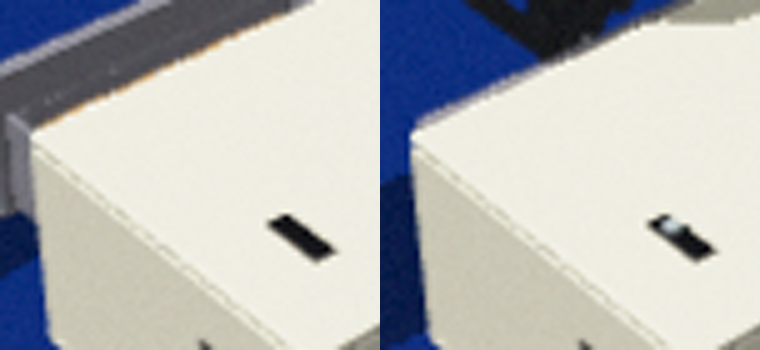

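The right half shows the steel pin as a bright spot at (673,228), where before there was only the dark slot. A gentle extra press should confirm the hard stop.

Call:
step_arm(
  deltas=[
    [0.01,-0.05,0,0],
    [0.03,-0.1,0,0],
    [0.04,-0.15,0,0],
    [0.05,-0.2,0,0],
    [0.05,-0.2,0,0],
  ],
)

```text
t: 10.5
tool_pos: [0.5353, -0.0244, 0.0812]
orientation: [-0.0, 0.614, 0.789, -0.0]
force: [-0.2, -0.4, 0.8]
gripper_width: 0.005
grip_force: 0.0
```

The finger is free, so the drawer ran ahead to its stop. Next I'll back off, rise, and hover over the knob with the gripper open.

Call:
step_arm(
  deltas=[
    [-0.4,1.5,0,0],
    [-0.75,2.9,0,0],
    [-0.75,2.9,2,0],
    [-0.75,2.9,6,0],
    [-0.75,2.9,10,0],
    [-0.75,2.9,14,0],
    [-0.75,2.9,17.5,0],
    [0,1,18.8,0],
    [1.7,-2,18.8,0],
    [3.5,-5.5,18.8,0],
    [5.3,-9,18.8,0],
    [7,-12,18.8,0],
    [8,-13.8,18.8,0],
    [8.5,-14.5,18.8,0],
    [8.5,-14.5,18.8,0],
    [8.5,-14.5,18.8,0],
  ],
  claw=0,
)

```text
t: 12.1
tool_pos: [0.6203, -0.1681, 0.2692]
orientation: [-0.0, 0.613, 0.79, 0.0]
force: [-0.1, 1.1, -1.5]
gripper_width: 1.002
grip_force: 0.0
```

```bash
python3 - <<'E'
from h import *
s=bot.observe();print(s["tool_pos"],s["orientation"],s["gripper_width"])
c=get_calibration("wrist");im=camera("wrist");np.save("pics/w2.npy",im);cv2.imwrite("pics/w2.png",im[:,:,::-1])
print(proj("wrist",[.62,-.169,.174]))
E
```

```text
[ 0.62025843 -0.16813183  0.26918727] [-3.25180132e-04  6.13499887e-01  7.89694734e-01  1.01605077e-04] 1.00243046240187
(np.float64(253.5408507512356), np.float64(194.02872007858147))
```

View pics/w2.png

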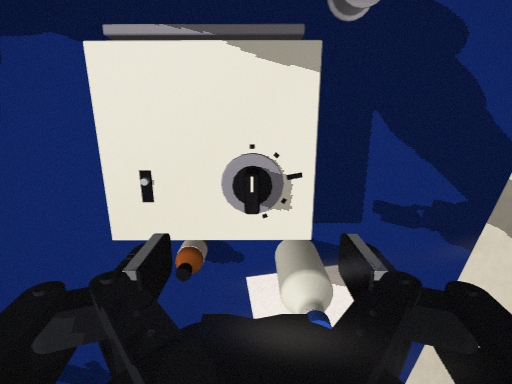

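The wrist view shows the knob bar upright at column 252, the disc at about (252,183), the pin up at (145,182), and the drawer closed.

```bash
python3 - <<'E'
from h import *
im=np.load("pics/w2.npy").astype(int)
g=im.max(2); 
reg=np.zeros(g.shape,bool); reg[145:222,215:292]=1
sat=im.max(2)-im.min(2)
d=((g<60)&reg).astype(np.uint8)
n,l,st,ce=cv2.connectedComponentsWithStats(d)
i=l[185,246]; print(st[i],ce[i])
for r in range(166,218,4):
    x=np.where(l[r]==i)[0]; print(r,(x.min(),x.max()) if len(x) else None,end=' ')
print()
gm=((g>110)&(g<185)&reg).astype(np.uint8)
cs,_=cv2.findContours(gm|d,0,2);k=max(cs,key=cv2.contourArea);print(cv2.minEnclosingCircle(k))
for z in(.136,.142):print("disc",ray("wrist",252,183,z))
for v in(172,177,191,205,213):print(v,ray("wrist",252,v,.174),ray("wrist",252,v,.142))
E
```

```text
[ 233  166   40   48 1277] [252.19028974 187.66405638]
166 (np.int64(249), np.int64(255)) 170 (np.int64(240), np.int64(264)) 174 (np.int64(237), np.int64(268)) 178 (np.int64(234), np.int64(270)) 182 (np.int64(234), np.int64(271)) 186 (np.int64(233), np.int64(272)) 190 (np.int64(234), np.int64(271)) 194 (np.int64(235), np.int64(269)) 198 (np.int64(238), np.int64(267)) 202 (np.int64(243), np.int64(262)) 206 (np.int64(245), np.int64(259)) 210 (np.int64(245), np.int64(259)) 214 None 
((258.3778991699219, 187.18894958496094), 38.69507598876953)
disc [ 0.61816016 -0.16871985  0.136     ]
disc [ 0.61785364 -0.16728226  0.142     ]
172 [ 0.61381514 -0.15012309  0.174     ] [ 0.61512595 -0.15651102  0.142     ]
177 [ 0.61490142 -0.15441265  0.174     ] [ 0.61635863 -0.16137868  0.142     ]
191 [ 0.61799954 -0.16664668  0.174     ] [ 0.61987429 -0.17526151  0.142     ]
205 [ 0.62118372 -0.17922052  0.174     ] [ 0.6234876  -0.18952994  0.142     ]
213 [ 0.62304328 -0.18656363  0.174     ] [ 0.62559777 -0.19786268  0.142     ]
```

Call:
step_arm(
  deltas=[
    [-0.2,-0.05,-1.5,0],
    [-0.2,-0.05,-4,0],
    [-0.2,-0.05,-7,0],
    [-0.2,-0.05,-9,0],
    [-0.2,-0.05,-10.5,0],
    [-0.2,-0.05,-11.3,0],
    [-0.2,-0.05,-11.8,0],
    [-0.2,-0.05,-11.8,0],
    [-0.2,-0.05,-11.8,0],
  ],
)

```text
t: 13.05
tool_pos: [0.6188, -0.1699, 0.1521]
orientation: [0.0, 0.614, 0.789, 0.0]
force: [-0.6, -1.2, -0.2]
gripper_width: 1.001
grip_force: 0.0
```

Call:
step_arm(
  deltas=[
    [0,0,0,0],
    [0,0,0,0],
    [0,0,0,0],
    [0,0,0,0],
    [0,0,0,0],
    [0,0,0,0],
    [0,0,0,0],
    [0,0,0,0],
    [0,0,0,0],
    [0,0,0,0],
  ],
  claw=1,
)

```text
t: 14.05
tool_pos: [0.6179, -0.1699, 0.1516]
orientation: [-0.0, 0.614, 0.789, -0.0]
force: [-5.2, 1.0, 5.7]
gripper_width: 0.152
grip_force: 59.3
```

Call:
step_arm(
  deltas=[
    [0,0,0,-0.06],
    [0,0,0,-0.14],
    [0,0,0,-0.22],
    [0,0,0,-0.3],
    [0,0,0,-0.38],
    [0,0,0,-0.46],
    [0,0,0,-0.54],
    [0,0,0,-0.62],
    [0,0,0,-0.7],
    [0,0,0,-0.78],
    [0,0,0,-0.86],
    [0,0,0,-0.94],
    [0,0,0,-1.02],
    [0,0,0,-1.1],
    [0,0,0,-1.18],
    [0,0,0,-1.26],
    [0,0,0,-1.33],
    [0,0,0,-1.4],
    [0,0,0,-1.4],
    [0,0,0,-1.4],
  ],
)

```text
t: 16.05
tool_pos: [0.619, -0.1705, 0.1516]
orientation: [0.001, 0.978, 0.209, 0.001]
force: [3.8, -4.0, -0.2]
gripper_width: 0.154
grip_force: 58.7
```

Call:
step_arm(
  deltas=[
    [0,0,0,0],
    [0,0,0,0],
    [0,0,0,0],
    [0,0,0,0],
  ],
)

```text
t: 16.45
tool_pos: [0.6191, -0.1705, 0.1517]
orientation: [0.001, 0.978, 0.209, 0.001]
force: [4.7, -4.6, 0.2]
gripper_width: 0.15
grip_force: 58.6
```

Call:
step_arm(
  deltas=[
    [0,0,0,0],
    [0,0,0,0],
    [0,0,0,0],
    [0,0,0,0],
    [0,0,0,0],
    [0,0,0,0],
    [0,0,0,0],
    [0,0,0,0],
    [0,0,1,0],
    [0,0,3,0],
    [0,0,6,0],
    [0,0,9,0],
    [0,0,11,0],
    [0,0,11.8,0],
    [0,0,11.8,0],
    [0,0,11.8,0],
  ],
  claw=0,
)

```text
t: 18.05
tool_pos: [0.6181, -0.1695, 0.2684]
orientation: [-0.0, 0.978, 0.208, -0.0]
force: [-0.0, -0.4, -0.5]
gripper_width: 0.997
grip_force: 0.0
```

```bash
python3 - <<'E'
from h import *
im=camera("wrist");cv2.imwrite("pics/w3.png",im[:,:,::-1])
print(bot.observe()["tool_pos"],bot.observe()["gripper_width"])
E
```

```text
[ 0.61800146 -0.16938976  0.26811065] 0.9990521314523372
```

View pics/w3.png

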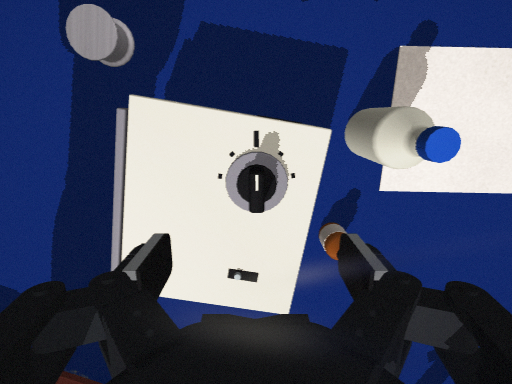

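The pointer (257,182) is in line with the long mark (256,138), the pin is up at (237,275), the bystanders are in place, and the gripper is clear of everything.

```bash
python3 -c "
from rig import bot
print(bot.close_job())"
```

```text
the job is handed in; nothing more can be done
None
```

The job is handed in: the drawer clicked home and the pin came up (highest reading about 11 N), then the selector was turned two clicks to the long mark and released, with the spool and bottles not touched; no verdict was returned.

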